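# Set the moisture meter's trimmer with the tuning tool

## Robot

A 6-joint arm with a two-finger parallel gripper is mounted at the origin on the work surface. World frame = base frame: x ahead of the robot, y to its left, z up, the work surface at z = 0. Lengths are in m, angles in rad, forces in N, time in s.
With the tool pointing down it reaches from about 0.3 to 0.775 m from the base axis. Payload 14.6 kg.
Tool frame: the origin (TCP) lies midway between the tips of the shut fingers; the grasp point (between the pads) lies 19 mm behind it; z points along the fingers, y is the line along which they close (so a half turn about z gives the same grasp; the last joint's range is limited). The gripper opens to 94 mm and grips with 3 to 60 N. Pads are 16 mm wide; open, the fingers measure 119 mm over their backs; the gripper's body (75 mm by 177 mm) begins 78 mm behind the grasp point.
Start: joints at [1.047, 0.3, 1.521, -0, 1.321, -0.067], TCP at [0.243, 0.494, 0.205] pointing down, gripper open.
Joint ranges: [-3.03, 3.03], [-0.79, 2.21], [0.23, 2.52], [-1.04, 4.18], [0, 3.07], [-2.55, 2.55]. Speed limits (rad/s): [2.22, 2.22, 2.57, 3.14, 3.14, 3.14].

## Interface

Orientations are given as a rotation vector (axis times angle).
In Python, from station import telemetry, grab_frame, job gives the robot as it stands.
- The arm moves only by the tool drive_tool, never from a script. Its argument "commands" is a list of rows, each a list of 5 numbers: the shift along the tool's x, y, z normalised to -1 to 1, where 1 is 0.15 m, then the turn about the tool's z normalised to -1 to 1, where 1 is 0.5 rad, then the opening, from 0 (shut) to 1 (fully open). A call has 1 to 20 rows; each row is the pose to reach, as a shift and turn from the pose commanded when the call began, along the tool's axes at that moment; what a row does not reach only later rows make up. A row lasts 1/10 s, in which the tool goes at most 50 mm and 8.59 degrees, less where a joint would pass 70% of its speed; a pose out of reach is approached as far as the arm can. A call with a number of a shift or a turn outside -1 to 1 is refused whole. A call with a gripper value outside its range is refused whole. The fingers move at their own pace and stop on an object; "squeeze" is the grip in N (left out, the last holds). Time passes only in rows, so rows that repeat a pose let the fingers close. It gives the time, the measured TCP pose, the force, the opening and the grip force at its end, in the units of the state.
- telemetry.observe(): the state, without advancing time (a new reading comes with each control period).
- grab_frame(name): name is "scene" or "top" or "wrist"; returns a dict with "img" (384x512x3 uint8, red, green, blue), "K" (3x3 intrinsics, pixels), "cam_to_world" (4x4, takes a point from camera to world coordinates). Camera axes: x right, y up, looking along -z (the intrinsics and any distortion apply to the point x, -y, -z); pixel columns grow to the right and rows downward; lengths in m; the calibration is good to about 2 mm. A picture is of the moment at which its call begins. There is no depth.
- job.sign_off(): hands the job in; it is judged then, once.
The state is a dict: "clock": time; "joints": joint angles; "joint_vel": joint speeds; "joint_torque": joint torques, N m; "ee_pos": TCP position; "eef_rot": TCP orientation; "force": force on the tool from outside, world axes, zero at the start; "ft_torque": the same for the moment, N m; "width": opening from 0.0 (shut) to 1.0 (fully open); "grasp_force": force on a finger pad.
Only numpy, scipy, OpenCV 4.12 (cv2) and the standard library are available. Lean on these libraries where they do the work, as an engineer would, in place of code of your own. Each camera call takes 0.05 s, during which the arm holds its last target. There are 200 camera calls.

## Task

Take the orange-handled tuning tool from its wooden holder, feel for the slot of the brass trimmer screw on the leaf moisture meter with its blade, and turn the screw until the tip of the pointer is over the green dot, keeping the screw pressed in with about 5 newtons all the while: its clutch wears if it drives the pointer unpressed, and a hard push breaks it. Then stand the tool upright in its holder again, fully down on its collar, and let go. Touch the meter with nothing but the tool, and leave the other things on the table where they are.

Things in the scene. Friction and masses are not known exactly. Their poses are not given: they have to be found in the camera images.
- tool: plastic tuning tool, 137 long, standing loose and upright in its holder, turned up to 35 degrees. Origin: middle of the blade's bottom edge; z up the tool. White blade 12 wide (its x), 2.4 thick (its y), 11 long; white round shaft, diameter 12, from 11 to 69; black collar, diameter 26, from 68 to 73; handle above. 25 to 49 g
- tool_handle (a point): middle of the tool's orange square handle, 105 above the blade's bottom edge; the handle is 16 x 16, flats facing the tool's x and y, from 73 to 137: the part to grip
- holder: fixed wooden block 70 x 70 x 75 tall, origin at the centre of its underside. A square upright hole, 18 wide with a 3 chamfer, goes through its centre; the tool stands in it, its collar resting on the block's top, the blade's bottom edge 7 above the table
- meter: fixed white leaf moisture meter, green foot band, 200 x 140 x 55 tall; round paper dial (black bezel, outer diameter 118, its top at 64) at the end nearer the robot, steel sample cup (rim at 77 height, 98 from the dial's centre) at the far end. Origin on the table under the dial's centre; x towards the sample cup, z up
- screw_top (a point): centre of the top of the brass trimmer screw in the middle of the dial, 67 above the table unpressed. Head about 20 wide; one straight slot, 3.6 wide, 6 deep, 19 long, open-ended. The screw is sprung: it yields straight down by up to 4, from 2 N, adding 4 N per mm, then hard; this point sinks too. Keep it pressed, about 5 N, while it drives the pointer. Its axes turn with the pointer, not with the slot
- pointer (a joint): pointer angle, rad: 0 along the meter's -x, positive counter-clockwise from above; stops at +-0.85; starts within 0.12 of 0. The slot's direction is unmeasured, off the pointer's line by up to 0.55 rad. Lost motion: the screw turns loosely (0.012 N m) through 0.55 rad either way and at the end of its play drives the pointer (0.025 N m) same way, same angle; the pointer stays where left
- pointer_tip (a point): tip of the thin black pointer, 38 from the dial's centre, 59 above the table; only the screw moves it
- green_dot: green dot on the dial, diameter 11, 38 from the dial's centre, at +0.45 or -0.45 rad of pointer angle: the calibration mark. Origin at its centre
- red_dot: red dot on the dial, like the green one, at the mirrored place; not the one to set
- cup_a: loose white tasting cup, rim diameter 72, 55 tall; origin at the centre of its underside; to be left alone
- cup_b: loose white tasting cup, rim diameter 72, 55 tall; origin at the centre of its underside; to be left alone
- spoon: loose steel tasting spoon, 150 long, lying flat; origin at the centre of its underside; to be left alone
- leaf_jar: loose amber jar with steel cap, diameter 64, 90 tall; origin at the centre of its underside; to be left alone
- pot_a: loose lidded white tasting pot with side handle, diameter 64, 83 tall; origin at the centre of its underside; to be left alone
- pot_b: loose lidded white tasting pot with side handle, diameter 64, 83 tall; origin at the centre of its underside; to be left alone
- tea_tin: loose green tin, diameter 76, 100 tall; origin at the centre of its underside; to be left alone

How it is judged:
By the outcome, as a careful person would: the job done as asked, in the order asked, and still so for the second after the job is handed in, with the robot touching nothing.
It also fails if it takes over 67 s, if anything falls off the work surface, if the arm or the gripper's body presses on something with over 40 N, if the wrist force passes 120 N, or if a joint passes its speed limit or range.

## Working session

There is one attempt and no reset: what is moved stays moved. The work goes in short steps, Python scripts to look and compute and a tool call to move; the robot and the scene stay as the last step left them, time stands still between calls to the robot, and variables do not carry over. Pictures are saved under pics/ and viewed, at most 10 in all, crops included, and the job is handed in when it is done.

Besides the shell and the picture viewer there is one more tool, called after ">>>" as name([rows], argument=value, ...), one row to a line, values as JSON. drive_tool: Moves the arm, as the interface text tells. Scaled input: -1 to 1 covers 0.15 m each way for a shift and 0.5 rad each way for a turn. Its arguments: {"type":"object","properties":{"commands":{"type":"array","items":{"type":"array","items":{"type":"number","minimum":-1,"maximum":1}}},"squeeze":{"type":"number"}},"required":["commands"]}

```bash
mkdir -p pics; ls
cat > h.py <<'E'
import numpy as np, cv2
from station import telemetry, grab_frame, job
from scipy.spatial.transform import Rotation as R
def ray(f,u,v):
    K=f["K"];T=np.array(f["cam_to_world"]);d=np.linalg.inv(K)@[u,v,1];d=np.array([d[0],-d[1],-d[2]])
    return T[:3,3],T[:3,:3]@d
def at(f,u,v,z):
    o,d=ray(f,u,v);return o+d*(z-o[2])/d[2]
def px(f,p):
    T=np.array(f["cam_to_world"]);c=T[:3,:3].T@(np.array(p)-T[:3,3]);q=f["K"]@[c[0],-c[1],-c[2]];return q[:2]/q[2]
def save(f,n): cv2.imwrite("pics/"+n,f["img"][:,:,::-1])
E
python3 - <<'E'
from h import *
import pickle
a=grab_frame("top");b=grab_frame("scene")
pickle.dump((a,b),open("f0.pkl","wb"))
im=np.hstack([a["img"],b["img"]]);print({k:(v if k!="img" else 0) for k,v in a.items()})
cv2.imwrite("pics/top0.png",cv2.resize(a["img"][:,:,::-1],(800,600)))
s=telemetry.observe();print(s)
E
```

```text
pics
{'img': 0, 'K': array([[482.03991256,   0.        , 251.65394608],
       [  0.        , 482.03991256, 195.42922787],
       [  0.        ,   0.        ,   1.        ]]), 'cam_to_world': array([[ 7.53953204e-03,  9.84371946e-01, -1.75940407e-01,
         2.36469660e-01],
       [-9.99971576e-01,  7.42948556e-03, -1.28418812e-03,
         6.04680228e-03],
       [ 4.30279517e-05,  1.75945089e-01,  9.84399982e-01,
         1.53296317e+00],
       [ 0.00000000e+00,  0.00000000e+00,  0.00000000e+00,
         1.00000000e+00]])}
{'clock': 0.1, 'joints': array([ 1.04737735e+00,  3.00426292e-01,  1.52157028e+00,  6.20120724e-06,
        1.32071088e+00, -6.66172263e-02]), 'joint_vel': array([-5.26150481e-04, -1.57338339e-03,  8.80660003e-07, -3.19125441e-04,
        6.79983542e-04, -2.33800688e-04]), 'joint_torque': array([ 2.11484650e-03, -5.32649660e+01, -3.53284800e+01,  7.09625054e-02,
        2.34472216e-02, -7.09885126e-05]), 'ee_pos': array([0.24247308, 0.49337619, 0.20491548]), 'eef_rot': array([-7.11247661e-01, -3.05968230e+00,  1.67254174e-03]), 'force': array([ 0.9804738 , -0.47728299, -0.76135212]), 'ft_torque': array([-0.07419543,  0.01325878, -0.05203101]), 'grasp_force': 0.0, 'width': 0.9993078775099105}
```

View pics/top0.png

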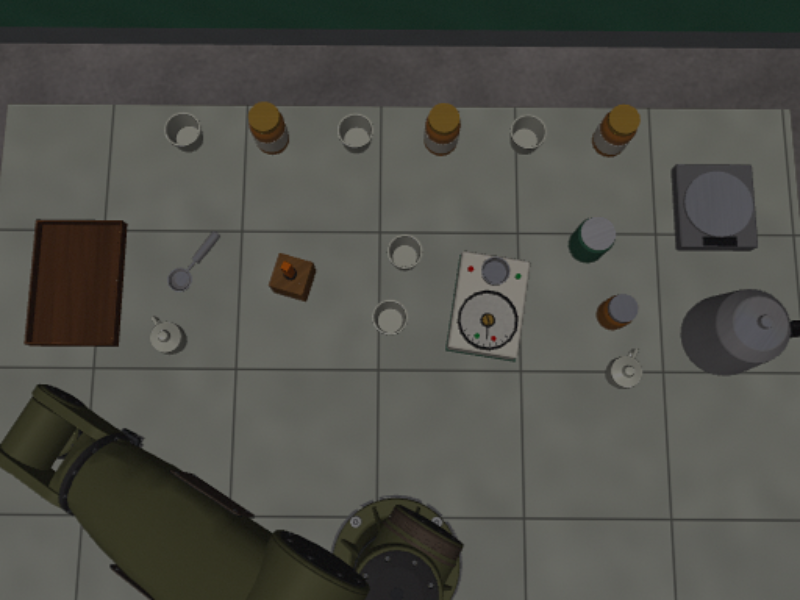

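The top view shows the holder with the orange handle at about (288,268), the meter's screw at (487,320), the green dot at (477,336) and the red dot at (493,338), in 800x600 pixels. Next I'll measure these and view an enlarged crop.

Run:
```python
from h import *
import pickle
a,b=pickle.load(open("f0.pkl","rb"))
s=.64
for n,u,v,z in [("handle top",288,268,.144),("holder c",293,277,.075),("screw",487,320,.067),("dialC",488,320,.064),("cupsteel",495,271,.077),("green",477,336,.059),("red",493,338,.059)]:
    print(n,at(a,u*s,v*s,z).round(4))
g=a["img"]
c1=cv2.resize(g[150:205,165:210],None,fx=8,fy=8,interpolation=3)
c2=cv2.resize(g[155:235,280:345],None,fx=5.5,fy=5.5,interpolation=3)
H=max(c1.shape[0],c2.shape[0]);c1=cv2.copyMakeBorder(c1,0,H-c1.shape[0],0,0,0);c2=cv2.copyMakeBorder(c2,0,H-c2.shape[0],0,0,0)
cv2.imwrite("pics/crop0.png",np.hstack([c1,c2])[:,:,::-1])
print(px(b,[.45,.16,.1]),px(b,[.38,-.13,.06]))
```

```text
handle top [0.5549 0.2072 0.144 ]
holder c [0.5526 0.2068 0.075 ]
screw [ 0.4706 -0.1771  0.067 ]
dialC [ 0.4711 -0.1794  0.064 ]
cupsteel [ 0.5673 -0.1931  0.077 ]
green [ 0.4397 -0.1579  0.059 ]
red [ 0.436  -0.1894  0.059 ]
[296.39514603 210.74230099] [267.70245487 167.77265449]
```

View pics/crop0.png

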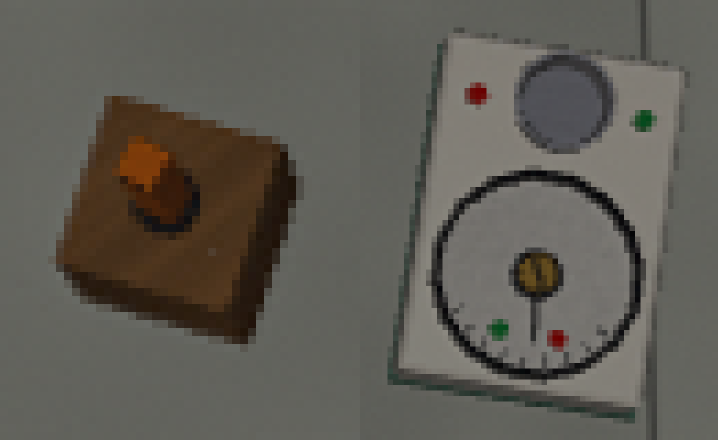

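The crop shows the handle's flats turned about -15° from the image axes. The pointer points down and the green dot is to its left, so the screw has to turn clockwise (negative). Now I'll move above the holder.

```bash
cat >> h.py <<'E'
def yaw():
    m=R.from_rotvec(telemetry.observe()["eef_rot"]).as_matrix();return np.arctan2(m[1,1],m[0,1])
def cmd(p,y=None):
    "target TCP p and tool-y yaw (mod pi) -> normalised shift/turn"
    s=telemetry.observe();m=R.from_rotvec(s["eef_rot"]).as_matrix()
    d=m.T@(np.array(p)-s["ee_pos"])/.15
    y0=np.arctan2(m[1,1],m[0,1]);t=0 if y is None else -((y-y0+np.pi/2)%np.pi-np.pi/2)/.5
    print("pos",s["ee_pos"].round(4),"yaw",y0.round(4),"j6",s["joints"][5].round(3),"t",s["clock"],"F",s["force"].round(2),"| cmd",d.round(3),"turn",round(t,3))
E
python3 -c "
from h import *
cmd([.53,.207,.26],1.31)"
```

```text
pos [0.2425 0.4934 0.2049] yaw 1.114 j6 -0.067 t 0.1 F [ 0.98 -0.48 -0.76] | cmd [-2.562 -0.868 -0.366] turn -0.392
```

>>> drive_tool([
  [-0.33, -0.1, -0.1, 0, 1],
  [-0.66, -0.2, -0.2, 0, 1],
  [-1, -0.3, -0.3, 0, 1],
])

```text
clock: 0.4
ee_pos: [0.3489, 0.3942, 0.2472]
eef_rot: [-0.71, -3.06, 0.001]
force: [0.6, 0.2, -0.7]
width: 0.997
grasp_force: 0.0
```

>>> drive_tool([
  [-0.33, -0.1, 0, 0, 1],
  [-0.66, -0.2, 0, 0, 1],
  [-1, -0.3, -0.05, 0, 1],
])

```text
clock: 0.7
ee_pos: [0.4587, 0.2919, 0.2528]
eef_rot: [-0.711, -3.059, 0.002]
force: [0.0, 0.1, -1.3]
width: 1.001
grasp_force: 0.0
```

>>> drive_tool([
  [-0.3, -0.15, 0, -0.2, 1],
  [-0.56, -0.27, 0, -0.4, 1],
  [-0.56, -0.27, 0, -0.4, 1],
  [-0.56, -0.27, 0, -0.4, 1],
])

```text
clock: 1.1
ee_pos: [0.5155, 0.2197, 0.253]
eef_rot: [-0.406, -3.114, 0.0]
force: [0.6, -0.2, -0.5]
width: 0.999
grasp_force: 0.0
```

Run:
```python
from h import *
cmd([.553,.207,.26],1.31)
f=grab_frame("wrist");save(f,"w1.png")
import pickle;pickle.dump(f,open("w1.pkl","wb"))
print(f["K"],f["cam_to_world"].round(3))
```

```text
pos [0.5155 0.2197 0.253 ] yaw 1.3114 j6 -0.974 t 1.1 F [ 0.58 -0.15 -0.47] | cmd [-0.263 -0.018 -0.047] turn 0.003
[[337.38363451   0.         257.52083124]
 [  0.         337.38363451 186.74207632]
 [  0.           0.           1.        ]] [[ 0.255 -0.932 -0.256  0.441]
 [ 0.967  0.246  0.068  0.239]
 [-0.    -0.265  0.964  0.432]
 [ 0.     0.     0.     1.   ]]
```

View pics/w1.png

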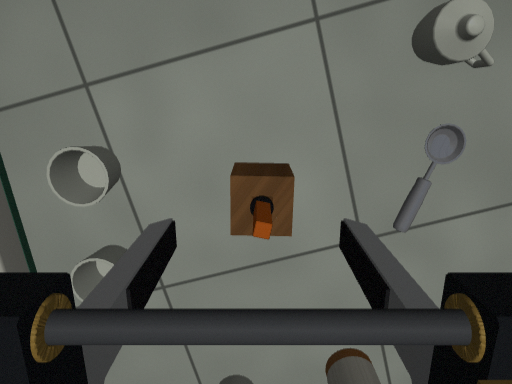

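The wrist view shows the holder's top face between about (230,178) and (294,236). The handle's top is near (262,230), turned slightly relative to the gripper. Next I'll measure its position and yaw.

Run:
```python
from h import *
import pickle
f=pickle.load(open("w1.pkl","rb"))
for u,v in [(230,178),(294,178),(293,236),(231,236)]: print(at(f,u,v,.075).round(4))
im=f["img"];hsv=cv2.cvtColor(im,cv2.COLOR_RGB2HSV)[195:245,240:285]
big=hsv.astype(int)
m=((big[...,1]>200)&(big[...,2]>170)).astype(np.uint8)
print(np.unique(big[...,2][big[...,1]>200],return_counts=True))
ys,xs=np.nonzero(m);P=np.array([at(f,u+240,v+195,.144)[:2] for u,v in zip(xs,ys)])
print(len(P),P.mean(0));print(cv2.minAreaRect((P*1000).astype(np.float32)))
for r in big[20:47,8:36,2]: print(*r)
cmd([.553,.207,.26])
```

```text
[0.5186 0.1871 0.075 ]
[0.5365 0.2546 0.075 ]
[0.6027 0.2379 0.075 ]
[0.5846 0.1693 0.075 ]
(array([ 10,  30,  33,  43,  44,  52,  54,  56,  57,  58,  59,  60,  62,
        63,  64,  65,  66,  67,  68,  69,  70,  71,  72,  73,  74,  75,
        76,  77,  78,  79,  80,  81,  82,  83,  88,  90,  91,  92,  94,
        95, 102, 106, 108, 110, 111, 112, 115, 116, 118, 119, 121, 122,
       123, 124, 125, 126, 127, 129, 130, 131, 132, 133, 134, 135, 136,
       137, 138, 139, 140, 141, 142, 143, 144, 145, 146]), array([ 1,  1,  1,  1,  1,  1,  3,  7,  5, 16,  9,  6,  2,  2,  7,  3,  5,
        4,  2,  1,  5,  3,  2,  4,  3,  3, 24, 69, 86, 59, 19,  1,  3,  1,
        1,  1,  1,  1,  1,  1,  1,  1,  1,  1,  1,  1,  2,  2,  2,  5,  1,
        1,  2,  1,  2,  3,  2,  4,  4,  5,  3,  1,  2,  3,  5,  2,  3,  3,
       18, 46, 56, 53, 15,  2,  2]))
0 nan<stdin>:10: RuntimeWarning: Mean of empty slice.
  ret = ret.dtype.type(ret / rcount)
Traceback (most recent call last):
cv2.error: OpenCV(4.12.0) /io/opencv/modules/imgproc/src/convhull.cpp:143: error: (-215:Assertion failed) total >= 0 && (depth == CV_32F || depth == CV_32S) in function 'convexHull'
```

Run:
```python
from h import *
import pickle
f=pickle.load(open("w1.pkl","rb"));a,_=pickle.load(open("f0.pkl","rb"))
def top(f,x0,y0,x1,y1):
    hsv=cv2.cvtColor(f["img"],cv2.COLOR_RGB2HSV)[y0:y1,x0:x1].astype(int)
    v=np.where(hsv[...,1]>180,hsv[...,2],0);th=v.max()*.75
    ys,xs=np.nonzero(v>th);P=np.array([at(f,u+x0,w+y0,.144)[:2] for u,w in zip(xs,ys)])
    print(len(P),P.mean(0).round(4),cv2.minAreaRect((P*1000).astype(np.float32)))
top(f,240,195,285,245);top(a,170,150,205,190)
for p in [(.5606,.2122,.075),(.5558,.2067,.144)]: print(px(a,p)/.64)
cmd([.56,.211,.26])
```

```text
256 [0.558  0.2122] ((558.0889282226562, 212.22833251953125), (15.03377628326416, 15.245536804199219), 63.01047134399414)
25 [0.5599 0.2136] ((560.0485229492188, 213.85018920898438), (13.650444984436035, 14.684847831726074), 63.60686111450195)
[290.37979164 273.02309931]
[288.30445927 267.55991865]
pos [0.515  0.2205 0.2532] yaw 1.3127 j6 -0.974 t 1.15 F [ 0.12  0.26 -0.84] | cmd [-0.306  0.015 -0.046] turn 0
```

>>> drive_tool([
  [-0.15, 0, 0, 0.2, 1],
  [-0.3, 0.01, 0, 0.425, 1],
  [-0.3, 0.01, 0.3, 0.425, 1],
  [-0.3, 0.01, 0.3, 0.425, 1],
])

```text
clock: 1.55
ee_pos: [0.5568, 0.2109, 0.2034]
eef_rot: [-0.727, -3.049, 0.007]
force: [-0.6, -0.3, -1.1]
width: 0.999
grasp_force: 0.0
```

Run:
```python
from h import *
cmd([.5585,.2125,.094],1.10)
```

```text
pos [0.5568 0.2109 0.2034] yaw 1.1023 j6 -0.802 t 1.55 F [-0.62 -0.28 -1.08] | cmd [-0.01   0.019  0.729] turn 0.005
```

>>> drive_tool([
  [-0.01, 0.02, 0.3, 0, 1],
  [-0.01, 0.02, 0.6, 0, 0.6],
  [-0.01, 0.02, 0.73, 0, 0.4],
  [-0.01, 0.02, 0.73, 0, 0.25],
  [-0.01, 0.02, 0.73, 0, 0.1],
  [-0.01, 0.02, 0.73, 0, 0],
  [-0.01, 0.02, 0.73, 0, 0],
  [-0.01, 0.02, 0.73, 0, 0],
  [-0.01, 0.02, 0.73, 0, 0],
], squeeze=25)

```text
clock: 2.45
ee_pos: [0.5621, 0.2124, 0.0996]
eef_rot: [0.73, 3.055, 0.001]
force: [-0.5, 0.6, -0.8]
width: 0.356
grasp_force: 0.0
```

Run:
```python
from h import *
s=telemetry.observe();print(s["force"],s["ft_torque"],s["width"]*94);cmd([.5585,.2125,.094],1.10)
```

```text
[-0.45489011  0.64141022 -0.79759103] [0.00561812 0.02890792 0.01402485] 33.50546221021378
pos [0.5621 0.2124 0.0996] yaw 1.1015 j6 -0.801 t 2.45 F [-0.45  0.64 -0.8 ] | cmd [ 0.022 -0.01   0.037] turn 0.003
```

>>> drive_tool([
  [0.02, -0.01, 0.03, 0, 0],
  [0.02, -0.01, 0.03, 0, 0],
  [0.02, -0.01, 0.03, 0, 0],
  [0.02, -0.01, 0.03, 0, 0],
  [0.02, -0.01, 0.03, 0, 0],
])

```text
clock: 2.95
ee_pos: [0.5586, 0.2123, 0.0945]
eef_rot: [0.73, 3.055, -0.0]
force: [0.6, 0.5, 0.2]
width: 0.168
grasp_force: 25.0
```

Run:
```python
from h import *
s=telemetry.observe();print(s["force"],s["ft_torque"],s["width"]*94);cmd([.5585,.2125,.094],1.10)
```

```text
[0.61034592 0.5415994  0.20538537] [-0.00081692 -0.03474976 -0.02791073] 15.759557727091588
pos [0.5586 0.2123 0.0945] yaw 1.1015 j6 -0.799 t 2.95 F [0.61 0.54 0.21] | cmd [0.001 0.001 0.003] turn 0.003
```

>>> drive_tool([
  [0, 0, -0.25, 0, 0],
  [0, 0, -0.55, 0, 0],
  [0, 0, -0.85, 0, 0],
  [0, 0, -0.85, 0, 0],
  [0, 0, -0.85, 0, 0],
])

```text
clock: 3.45
ee_pos: [0.5587, 0.2124, 0.2225]
eef_rot: [0.73, 3.054, 0.001]
force: [0.7, 0.4, -0.7]
width: 0.17
grasp_force: 25.0
```

Run:
```python
from h import *
s=telemetry.observe();print(s["force"],s["ft_torque"],s["width"]*94);cmd([.4,-.1,.222],1.42)
```

```text
[ 0.68760419  0.40572228 -0.71384642] [-0.00861246  0.01128206 -0.01881549] 15.93427630216394
pos [0.5587 0.2124 0.2225] yaw 1.1016 j6 -0.8 t 3.45 F [ 0.69  0.41 -0.71] | cmd [ 2.000e-03 -2.336e+00  1.000e-03] turn -0.637
```

>>> drive_tool([
  [-0.07, -0.3, 0, 0, 0],
  [-0.14, -0.6, 0, 0, 0],
  [-0.25, -1, 0, 0, 0],
])

```text
clock: 3.75
ee_pos: [0.5253, 0.0725, 0.22]
eef_rot: [-0.728, -3.053, 0.001]
force: [0.4, -0.1, -0.7]
width: 0.171
grasp_force: 25.0
```

>>> drive_tool([
  [-0.07, -0.3, 0, 0, 0],
  [-0.14, -0.6, 0, 0, 0],
  [-0.25, -1, 0, 0, 0],
])

```text
clock: 4.05
ee_pos: [0.4933, -0.0665, 0.2204]
eef_rot: [-0.729, -3.053, 0.0]
force: [1.2, -0.7, 0.7]
width: 0.167
grasp_force: 25.0
```

Run:
```python
from h import *
cmd([.4706,-.178,.222],1.42)
```

```text
pos [ 0.4933 -0.0665  0.2204] yaw 1.102 j6 -1.31 t 4.05 F [ 1.2  -0.74  0.66] | cmd [-0.201 -0.731 -0.011] turn -0.636
```

>>> drive_tool([
  [-0.08, -0.3, 0, -0.2, 0],
  [-0.17, -0.6, 0, -0.45, 0],
  [-0.17, -0.62, 0, -0.63, 0],
  [-0.17, -0.62, 0, -0.63, 0],
  [-0.17, -0.62, 0, -0.63, 0],
])

```text
clock: 4.55
ee_pos: [0.4751, -0.1591, 0.2209]
eef_rot: [-0.246, -3.13, -0.001]
force: [0.1, 1.0, -0.5]
width: 0.168
grasp_force: 25.0
```

Run:
```python
from h import *
cmd([.4706,-.178,.222],1.42)
f=grab_frame("wrist");t=grab_frame("top")
import pickle;pickle.dump((f,t),open("w2.pkl","wb"))
g=f["img"];c=px(f,[.4706,-.178,.067]);print(c)
cv2.imwrite("pics/w2.png",cv2.resize(g[100:300,130:390],(780,600),interpolation=3)[:,:,::-1])
```

```text
pos [ 0.4751 -0.1591  0.2209] yaw 1.4139 j6 -1.81 t 4.55 F [ 0.05  1.   -0.46] | cmd [ 0.01  -0.129 -0.007] turn -0.012
[238.95885213 171.52136111]
```

View pics/w2.png

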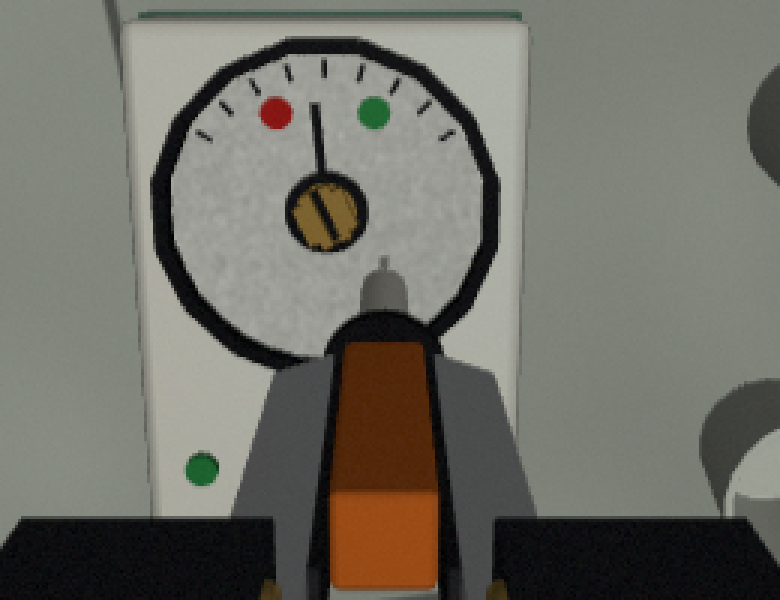

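The wrist view (3x crop) shows the screw centre at about (326,212) with its slot running from (313,193) to (338,239). The pointer tip is at (315,103), green is at (374,113) and red at (276,113). The blade tip is at (384,258), thin side facing the camera. Next I'll turn these into world positions.

Run:
```python
from h import *
import pickle
f,t=pickle.load(open("w2.pkl","rb"))
P=lambda u,v,z:at(f,130+(u+.5)/3-.5,100+(v+.5)/3-.5,z)
sc=P(326,212,.067);print("screw",sc.round(4))
a,b=P(313,193,.067),P(338,239,.067);d=b-a;print("slot",np.arctan2(d[1],d[0]),np.linalg.norm(d),((a+b)/2).round(4))
for n,u,v in [("tip",315,103),("green",374,113),("red",276,113),("base",323,172)]:
    p=P(u,v,.059);d=p-sc;print(n,p.round(4),"r",np.linalg.norm(d[:2]).round(4),"ang",np.arctan2(d[1],d[0]).round(3))
L,Rr,T=P(152,205,.064),P(498,205,.064),P(324,38,.064);print("bezel",L.round(4),Rr.round(4),((L+Rr)/2).round(4),T.round(4),np.linalg.norm(L-Rr))
s=telemetry.observe();print("blade",P(384,258,s["ee_pos"][2]-.0875).round(4),s["ee_pos"])
print("blade px expected",(px(f,[*s["ee_pos"][:2],s["ee_pos"][2]-.0875])-[130,100])*3)
g=f["img"][180:205,245:275].max(2)
for r in g: print(*r)
```

```text
screw [ 0.4693 -0.1784  0.067 ]
slot 0.32004183990459806 0.017883102772356586 [ 0.4707 -0.1788  0.067 ]
tip [ 0.4335 -0.1764  0.059 ] r 0.0358 ang 3.086
green [ 0.4399 -0.1574  0.059 ] r 0.0361 ang 2.521
red [ 0.4348 -0.19    0.059 ] r 0.0364 ang -2.819
base [ 0.457  -0.1778  0.059 ] r 0.0123 ang 3.09
bezel [ 0.4584 -0.2366  0.064 ] [ 0.4766 -0.1206  0.064 ] [ 0.4675 -0.1786  0.064 ] [ 0.4128 -0.1695  0.064 ] 0.11741814708316145
blade [ 0.4703 -0.1589  0.1339] [ 0.47541432 -0.15873211  0.22144479]
blade px expected [386.35269003 274.77670917]
34 36 21 73 141 153 154 156 156 157 153 152 151 150 152 152 152 154 160 160 155 153 158 159 157 155 156 153 151 151
17 18 72 142 154 156 155 157 156 156 153 151 151 149 154 156 154 155 158 161 159 155 157 159 157 159 159 158 153 153
44 107 143 154 155 155 157 159 158 156 151 150 150 150 155 158 159 157 160 161 159 154 153 158 157 159 158 156 154 152
140 145 155 154 153 154 158 159 158 154 152 152 157 154 154 158 158 160 159 160 158 153 152 156 157 156 153 152 153 151
157 151 150 151 151 158 160 158 153 153 154 158 159 154 155 155 159 158 157 155
[... 1524 characters left out ...]
75 76 78 80 84 87 89 93 92 95 94 94 94 93 104 156 154 152 150 150 155 159 155 154
154 151 151 154 154 94 75 73 78 80 84 86 90 92 93 95 95 95 92 92 105 152 150 152 150 147 153 156 155 155
152 152 148 153 156 78 76 76 78 80 85 86 90 92 93 93 95 95 94 92 92 149 148 154 152 148 149 153 154 155
151 153 150 153 155 74 74 75 78 81 85 86 90 92 94 94 94 94 94 93 92 150 153 158 156 150 151 150 152 154
152 154 155 156 157 75 76 76 79 81 84 86 90 75 95 93 94 95 95 94 92 154 160 164 159 153 153 154 153 154
155 152 155 155 140 76 74 54 52 45 42 44 45 33 47 48 53 54 77 77 91 142 160 161 157 153 154 156 156 154
156 151 152 152 97 46 34 21 21 11 10 7 9 7 7 7 11 18 32 36 53 110 154 155 151 149 154 155 154 153
```

Run:
```python
from h import *
cmd([.4708,-.1787,.1665],1.891)
```

```text
pos [ 0.4754 -0.1587  0.2214] yaw 1.4156 j6 -1.811 t 4.65 F [-0.25  0.2   0.57] | cmd [ 0.009 -0.136  0.366] turn -0.951
```

>>> drive_tool([
  [0.005, -0.1, 0, -0.28, 0],
  [0.009, -0.136, 0.1, -0.56, 0],
  [0.009, -0.136, 0.25, -0.8, 0],
  [0.009, -0.136, 0.36, -0.95, 0],
  [0.009, -0.136, 0.36, -0.95, 0],
  [0.009, -0.136, 0.36, -0.95, 0],
])

```text
clock: 5.25
ee_pos: [0.4712, -0.1791, 0.1684]
eef_rot: [-0.498, 3.102, -0.0]
force: [0.0, -1.1, -0.8]
width: 0.169
grasp_force: 25.0
```

Run:
```python
from h import *
cmd([.4708,-.1787,.1665],1.891)
f=grab_frame("wrist")
import pickle;pickle.dump(f,open("w3.pkl","wb"))
c=px(f,[.4708,-.1787,.067]);print(c)
x,y=(c-[50,60]).astype(int);print(x,y)
cv2.imwrite("pics/w3.png",cv2.resize(f["img"][y:y+90,x:x+100],None,fx=6,fy=6,interpolation=3)[:,:,::-1])
```

```text
pos [ 0.4712 -0.1791  0.1684] yaw 1.8893 j6 -2.325 t 5.25 F [ 0.01 -1.12 -0.78] | cmd [0.002 0.003 0.013] turn -0.003
[258.82699532 186.60801531]
208 126
```

View pics/w3.png

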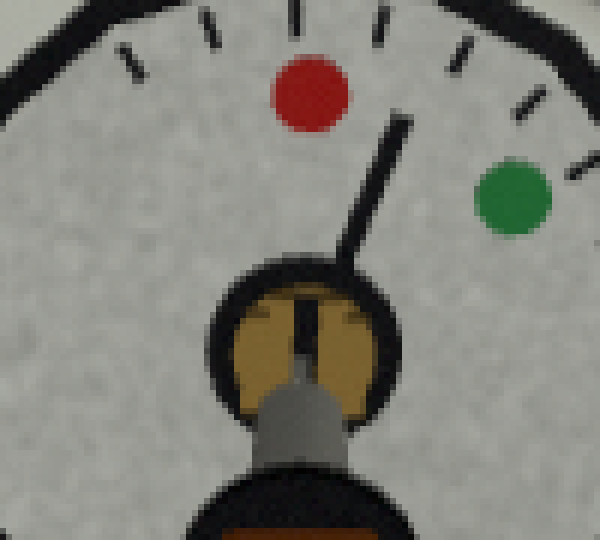

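The view shows the blade end at crop x≈303 and the slot centre at ≈307, aligned in angle. The slot lies about 0.5 mm to the tool's +y. I'll correct for that and descend.

>>> drive_tool([
  [0.002, 0.0036, 0.05, 0, 0],
  [0.002, 0.0036, 0.08, 0, 0],
  [0.002, 0.0036, 0.085, 0, 0],
  [0.002, 0.0036, 0.085, 0, 0],
  [0.002, 0.0036, 0.085, 0, 0],
])

```text
clock: 5.8
ee_pos: [0.4705, -0.1792, 0.1554]
eef_rot: [-0.501, 3.101, -0.0]
force: [-0.5, 0.0, 0.0]
width: 0.166
grasp_force: 25.0
```

>>> drive_tool([
  [0, 0, 0.007, 0, 0],
  [0, 0, 0.007, 0, 0],
])

```text
clock: 6.0
ee_pos: [0.4704, -0.1792, 0.1541]
eef_rot: [0.501, -3.101, -0.0]
force: [-0.5, -0.1, -0.2]
width: 0.17
grasp_force: 25.0
```

>>> drive_tool([
  [0, 0, 0.006, 0, 0],
  [0, 0, 0.006, 0, 0],
])

```text
clock: 6.2
ee_pos: [0.4704, -0.1792, 0.1532]
eef_rot: [0.501, -3.101, -0.0]
force: [0.1, -0.3, -0.1]
width: 0.169
grasp_force: 25.0
```

>>> drive_tool([
  [0, 0, 0.006, 0, 0],
  [0, 0, 0.006, 0, 0],
  [0, 0, 0.006, 0, 0],
])

```text
clock: 6.5
ee_pos: [0.4704, -0.1792, 0.1524]
eef_rot: [0.502, -3.101, -0.0]
force: [0.3, 1.0, -1.0]
width: 0.169
grasp_force: 25.0
```

>>> drive_tool([
  [0, 0, 0.006, 0, 0],
  [0, 0, 0.006, 0, 0],
  [0, 0, 0.006, 0, 0],
])

```text
clock: 6.8
ee_pos: [0.4704, -0.1792, 0.1515]
eef_rot: [0.502, -3.101, -0.0]
force: [0.7, 1.0, -0.9]
width: 0.166
grasp_force: 25.0
```

The blade is now about 3 mm below the screw's top with no force, so it has entered the slot.

>>> drive_tool([
  [0, 0, 0.005, 0, 0],
  [0, 0, 0.01, 0, 0],
  [0, 0, 0.014, 0, 0],
  [0, 0, 0.014, 0, 0],
  [0, 0, 0.014, 0, 0],
])

```text
clock: 7.3
ee_pos: [0.4704, -0.1792, 0.1493]
eef_rot: [0.502, -3.101, -0.0]
force: [-0.4, 0.3, -1.0]
width: 0.169
grasp_force: 25.0
```

>>> drive_tool([
  [0, 0, 0.003, 0, 0],
  [0, 0, 0.003, 0, 0],
  [0, 0, 0.003, 0, 0],
])

```text
clock: 7.6
ee_pos: [0.4704, -0.1792, 0.1489]
eef_rot: [0.502, -3.101, 0.0]
force: [0.6, 0.1, -1.0]
width: 0.169
grasp_force: 25.0
```

>>> drive_tool([
  [0, 0, 0.003, 0, 0],
  [0, 0, 0.003, 0, 0],
  [0, 0, 0.003, 0, 0],
])

```text
clock: 7.9
ee_pos: [0.4704, -0.1792, 0.1485]
eef_rot: [0.502, -3.101, 0.0]
force: [-0.0, -0.5, -0.7]
width: 0.169
grasp_force: 25.0
```

>>> drive_tool([
  [0, 0, 0.003, 0, 0],
  [0, 0, 0.003, 0, 0],
  [0, 0, 0.003, 0, 0],
])

```text
clock: 8.2
ee_pos: [0.4704, -0.1792, 0.148]
eef_rot: [0.502, -3.101, -0.0]
force: [-0.1, 1.4, -1.0]
width: 0.17
grasp_force: 25.0
```

>>> drive_tool([
  [0, 0, 0.003, 0, 0],
  [0, 0, 0.003, 0, 0],
  [0, 0, 0.003, 0, 0],
])

```text
clock: 8.5
ee_pos: [0.4705, -0.1792, 0.1477]
eef_rot: [-0.501, 3.101, -0.0]
force: [-1.0, 0.6, 1.6]
width: 0.172
grasp_force: 25.0
```

>>> drive_tool([
  [0, 0, 0.003, 0, 0],
  [0, 0, 0.003, 0, 0],
  [0, 0, 0.003, 0, 0],
])

```text
clock: 8.8
ee_pos: [0.4705, -0.1792, 0.1473]
eef_rot: [-0.502, 3.101, -0.0]
force: [-0.1, 0.3, 2.4]
width: 0.17
grasp_force: 25.0
```

Run:
```python
from h import *
import time
F=[]
for _ in range(3):
    f=grab_frame("wrist");s=telemetry.observe();F.append(s["force"])
print(np.mean(F,0),np.std(F,0));cmd([.47,-.179,.147],1.89)
```

```text
[-0.28587087  0.27396781  2.96921105] [0.33251328 0.43648824 0.9164461 ]
pos [ 0.4705 -0.1792  0.1472] yaw 1.8915 j6 -2.328 t 8.95 F [-0.32  0.82  4.26] | cmd [0.003 0.002 0.002] turn 0.003
```

>>> drive_tool([
  [0, 0, 0.003, 0, 0],
  [0, 0, 0.003, 0, 0],
])

```text
clock: 9.15
ee_pos: [0.4705, -0.1792, 0.1468]
eef_rot: [-0.502, 3.101, -0.0]
force: [-0.7, 0.7, 4.7]
width: 0.168
grasp_force: 25.0
```

```bash
cat >> h.py <<'E'
def avgF(n=6):
    F=[];q=[]
    for _ in range(n):
        f=grab_frame("wrist");s=telemetry.observe();F.append(s["force"]);q.append(s["ft_torque"])
    print("F",np.mean(F,0).round(2),"M",np.mean(q,0).round(4));return f
E
python3 - <<'E'
from h import *
avgF(8);cmd([.47,-.179,.147],1.89)
E
```

```text
F [-0.34  0.59  4.58] M [ 0.2078  0.1044 -0.0084]
pos [ 0.4705 -0.1792  0.1468] yaw 1.8915 j6 -2.328 t 9.55 F [0.53 0.47 5.13] | cmd [ 0.002  0.002 -0.002] turn 0.003
```

>>> drive_tool([
  [0, 0, 0, 0.1, 0],
  [0, 0, 0, 0.2, 0],
  [0, 0, 0, 0.3, 0],
  [0, 0, 0, 0.4, 0],
  [0, 0, 0, 0.5, 0],
  [0, 0, 0, 0.6, 0],
  [0, 0, 0, 0.6, 0],
])

```text
clock: 10.25
ee_pos: [0.4704, -0.1792, 0.1467]
eef_rot: [-0.031, 3.141, -0.0]
force: [-0.4, -0.1, 3.7]
width: 0.17
grasp_force: 25.0
```

```bash
cat >> h.py <<'E'
def pointer(f,C=(.4708,-.1787),yw=-.150):
    th=np.arange(-.95,.95,.005);img=f["img"].astype(np.float32)
    def prof(im):
        o=[]
        for t in th:
            a=np.pi+yw+t
            o.append([cv2.getRectSubPix(im,(1,1),tuple(map(float,px(f,[C[0]+r*np.cos(a),C[1]+r*np.sin(a),.059]))))[0,0] for r in np.linspace(.02,.034,8)])
        return np.mean(o,1)
    d=prof(img.max(2));k=d.argmin();w=np.where(abs(th-th[k])<.06,np.clip(d[k]+50-d,0,None),0)
    print("pointer",round((w*th).sum()/w.sum(),3),"dark",d[k].round(0))
    def dot(n,m):
        ys,xs=np.nonzero(m);P=np.array([at(f,u,v,.059)[:2] for u,v in zip(xs,ys)])-C
        P=P[np.hypot(*P.T)<.05]
        if len(P):
            p=P.mean(0);print(n,"ang",round((np.arctan2(p[1],p[0])-np.pi-yw+np.pi)%(2*np.pi)-np.pi,3),"r",np.hypot(*p).round(4),len(P))
    r,g,b=img[...,0],img[...,1],img[...,2]
    dot("green",(g>1.7*r)&(g>1.5*b)&(g>60));dot("red",(r>2.5*g)&(r>2.5*b)&(r>80))
E
python3 - <<'E'
from h import *
import pickle
pointer(pickle.load(open("w3.pkl","rb")))
f=avgF(5);pointer(f);cmd([.4705,-.1792,.1468])
E
```

```text
pointer 0.101 dark 20.0
green ang -0.447 r 0.0375 112
red ang 0.457 r 0.0379 117
F [-0.59  1.    5.28] M [0.2324 0.1182 0.0191]
pointer 0.099 dark 19.0
green ang -0.445 r 0.0375 132
red ang 0.453 r 0.038 131
pos [ 0.4704 -0.1792  0.1467] yaw 1.5924 j6 -2.029 t 10.5 F [-0.93  0.55  5.37] | cmd [-0.001  0.    -0.001] turn 0
```

>>> drive_tool([
  [0, 0, -0.001, 0.1, 0],
  [0, 0, -0.001, 0.2, 0],
  [0, 0, -0.001, 0.3, 0],
  [0, 0, -0.001, 0.4, 0],
  [0, 0, -0.001, 0.5, 0],
  [0, 0, -0.001, 0.6, 0],
  [0, 0, -0.001, 0.6, 0],
])

```text
clock: 11.2
ee_pos: [0.4704, -0.1791, 0.1468]
eef_rot: [-0.438, -3.111, -0.0]
force: [-0.5, 1.4, 4.6]
width: 0.169
grasp_force: 25.0
```

Run:
```python
from h import *
f=avgF(5);pointer(f);cmd([.4705,-.1792,.1468])
```

```text
F [-0.5   1.75  4.89] M [0.4101 0.1878 0.0195]
pointer 0.101 dark 18.0
green ang -0.447 r 0.0376 136
red ang 0.455 r 0.0379 135
pos [ 0.4704 -0.1791  0.1468] yaw 1.2926 j6 -1.729 t 11.45 F [-1.08  1.46  5.69] | cmd [-0.001 -0.    -0.   ] turn 0
```

>>> drive_tool([
  [0, 0, 0, 0.1, 0],
  [0, 0, 0, 0.2, 0],
  [0, 0, 0, 0.3, 0],
  [0, 0, 0, 0.4, 0],
  [0, 0, 0, 0.4, 0],
])

```text
clock: 11.95
ee_pos: [0.4704, -0.1791, 0.1468]
eef_rot: [-0.746, -3.052, -0.0]
force: [-0.7, 1.6, 4.5]
width: 0.167
grasp_force: 25.0
```

Run:
```python
from h import *
f=avgF(5);pointer(f);cmd([.4705,-.1792,.1468])
```

```text
F [-0.81  1.69  4.72] M [0.584  0.2289 0.0139]
pointer 0.102 dark 17.0
green ang -0.452 r 0.0375 135
red ang 0.451 r 0.0378 131
pos [ 0.4704 -0.1792  0.1468] yaw 1.0926 j6 -1.529 t 12.2 F [-1.09  1.75  5.05] | cmd [-0.001  0.     0.   ] turn 0
```

>>> drive_tool([
  [0, 0, 0, 0.1, 0],
  [0, 0, 0, 0.2, 0],
  [0, 0, 0, 0.3, 0],
  [0, 0, 0, 0.4, 0],
  [0, 0, 0, 0.4, 0],
])

```text
clock: 12.7
ee_pos: [0.4705, -0.1791, 0.1469]
eef_rot: [1.047, 2.962, 0.0]
force: [-0.2, 2.4, 4.4]
width: 0.167
grasp_force: 25.0
```

Run:
```python
from h import *
f=avgF(5);pointer(f);cmd([.4705,-.1792,.1468])
c=px(f,[.4708,-.1787,.067])
x,y=(c-[50,60]).astype(int)
cv2.imwrite("pics/w4.png",cv2.resize(f["img"][y:y+90,x:x+100],None,fx=6,fy=6,interpolation=3)[:,:,::-1])
```

```text
F [0.28 2.3  4.47] M [0.7566 0.0124 0.0167]
pointer 0.104 dark 17.0
green ang -0.448 r 0.0376 137
red ang 0.455 r 0.0378 128
pos [ 0.4705 -0.1792  0.1469] yaw 0.8926 j6 -1.329 t 12.95 F [0.   1.81 4.91] | cmd [-0.  0.  0.] turn 0
```

View pics/w4.png

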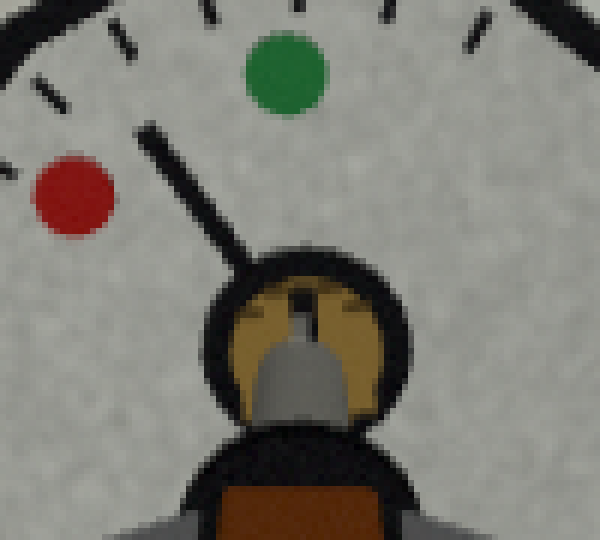

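The slot has followed the blade and the pointer has not moved, so the screw is still in its play. I'll continue.

>>> drive_tool([
  [0, 0.001, 0, 0.1, 0],
  [0, 0.002, 0, 0.2, 0],
  [0, 0.002, 0, 0.3, 0],
  [0, 0.002, 0, 0.4, 0],
  [0, 0.002, 0, 0.4, 0],
])

```text
clock: 13.45
ee_pos: [0.4707, -0.1789, 0.1469]
eef_rot: [1.337, 2.843, 0.0]
force: [0.2, 3.4, 4.4]
width: 0.169
grasp_force: 25.0
```

Run:
```python
from h import *
f=avgF(5);pointer(f);cmd([.4705,-.1792,.1468])
```

```text
F [0.82 2.88 4.43] M [ 0.789  -0.1428  0.0136]
pointer -0.028 dark 18.0
green ang -0.452 r 0.0375 134
red ang 0.457 r 0.0378 126
pos [ 0.4707 -0.179   0.1469] yaw 0.6926 j6 -1.129 t 13.7 F [1.47 3.18 3.96] | cmd [-0.001 -0.002  0.001] turn 0
```

>>> drive_tool([
  [0, 0.001, 0.0005, 0.1, 0],
  [0, 0.002, 0.0005, 0.2, 0],
  [0, 0.002, 0.0005, 0.3, 0],
  [0, 0.002, 0.0005, 0.4, 0],
  [0, 0.002, 0.0005, 0.4, 0],
])

```text
clock: 14.2
ee_pos: [0.4708, -0.1788, 0.1468]
eef_rot: [1.614, 2.695, -0.0]
force: [0.4, 2.5, 4.4]
width: 0.169
grasp_force: 25.0
```

Run:
```python
from h import *
f=avgF(5);pointer(f);cmd([.4705,-.1792,.1468])
```

```text
F [0.06 2.33 4.64] M [ 0.6576 -0.0123  0.0079]
pointer -0.23 dark 17.0
green ang -0.451 r 0.0375 137
red ang 0.452 r 0.0377 124
pos [ 0.4708 -0.1788  0.1468] yaw 0.4926 j6 -0.928 t 14.45 F [0.34 1.84 4.61] | cmd [-0.001 -0.003 -0.   ] turn 0
```

Tracking is 1:1. There are 0.22 rad left.

>>> drive_tool([
  [0, 0, 0, 0.1, 0],
  [0, 0, 0, 0.2, 0],
  [0, 0, 0, 0.3, 0],
  [0, 0, 0, 0.38, 0],
  [0, 0, 0, 0.44, 0],
  [0, 0, 0, 0.44, 0],
])

```text
clock: 15.05
ee_pos: [0.4709, -0.1788, 0.1468]
eef_rot: [1.901, 2.501, 0.0]
force: [1.1, 2.2, 5.6]
width: 0.168
grasp_force: 25.0
```

Run:
```python
from h import *
f=avgF(5);pointer(f);cmd([.4705,-.1792,.1468])
```

```text
F [0.35 2.54 4.52] M [ 0.6639 -0.0388  0.0424]
pointer -0.452 dark 18.0
green ang -0.456 r 0.0381 107
red ang 0.454 r 0.0377 126
pos [ 0.4709 -0.1788  0.1468] yaw 0.2722 j6 -0.708 t 15.3 F [0.01 1.36 4.55] | cmd [-0.002 -0.003 -0.   ] turn 0
```

The pointer is at -0.452 and green at about -0.45. I'll back off slightly within the play, then lift straight out.

>>> drive_tool([
  [0, 0, 0, -0.06, 0],
  [0, 0, -0.05, -0.06, 0],
  [0, 0, -0.2, -0.06, 0],
  [0, 0, -0.4, -0.06, 0],
  [0, 0, -0.5, -0.06, 0],
  [0, 0, -0.5, -0.06, 0],
])

```text
clock: 15.9
ee_pos: [0.4713, -0.1793, 0.2237]
eef_rot: [1.861, 2.527, 0.0]
force: [0.0, 0.2, -1.1]
width: 0.171
grasp_force: 25.0
```

Run:
```python
from h import *
f=avgF(1);pointer(f);cmd([.5586,.2123,.2225],1.1015)
print(px(f,[.4709,-.1788,.135]))
cv2.imwrite("pics/w5.png",cv2.resize(f["img"][100:300,130:390],(780,600),interpolation=3)[:,:,::-1])
```

```text
F [-0.72 -0.05 -0.51] M [-0.0773  0.0377  0.0627]
pointer -0.453 dark 19.0
green ang -0.451 r 0.0379 66
red ang 0.455 r 0.0377 73
pos [ 0.4708 -0.179   0.2221] yaw 0.3016 j6 -0.737 t 15.95 F [-0.72 -0.05 -0.51] | cmd [ 2.317  1.334 -0.005] turn -1.6
[257.18247415 188.90233161]
```

View pics/w5.png

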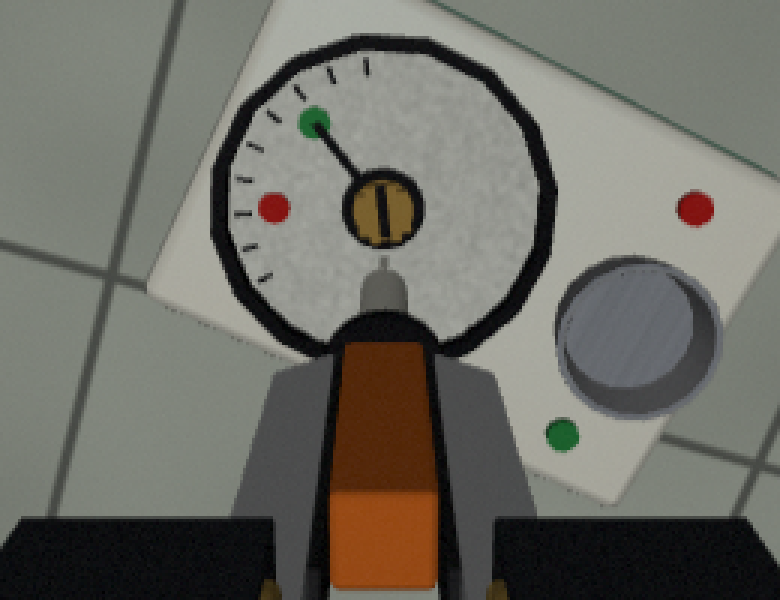

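The pointer tip is over the green dot at (314,122), and the tool sits unchanged in the grip. Returning to the holder.

>>> drive_tool([
  [0.28, 0.16, 0, 0, 0],
  [0.56, 0.32, 0, 0, 0],
  [0.84, 0.48, 0, 0, 0],
  [1, 0.576, 0, 0, 0],
])

```text
clock: 16.35
ee_pos: [0.5084, -0.0072, 0.2203]
eef_rot: [-1.859, -2.53, 0.002]
force: [0.5, -0.1, -0.3]
width: 0.169
grasp_force: 25.0
```

>>> drive_tool([
  [0.28, 0.16, 0, -0.2, 0],
  [0.56, 0.32, 0, -0.4, 0],
  [0.84, 0.48, 0, -0.6, 0],
  [1, 0.576, 0, -0.8, 0],
  [1, 0.576, 0, -1, 0],
  [1, 0.576, 0, -1, 0],
  [1, 0.576, 0, -1, 0],
])

```text
clock: 17.05
ee_pos: [0.5464, 0.1585, 0.2207]
eef_rot: [-1.183, -2.909, 0.002]
force: [-0.4, 0.1, -0.7]
width: 0.168
grasp_force: 25.0
```

Run:
```python
from h import *
cmd([.5586,.2123,.2225],1.1015)
```

```text
pos [0.5464 0.1585 0.2207] yaw 0.7982 j6 -0.58 t 17.05 F [-0.37  0.07 -0.73] | cmd [ 0.192  0.313 -0.012] turn -0.607
```

>>> drive_tool([
  [0.1, 0.15, -0.01, -0.2, 0],
  [0.19, 0.31, -0.01, -0.4, 0],
  [0.19, 0.31, -0.01, -0.6, 0],
  [0.19, 0.31, -0.01, -0.6, 0],
  [0.19, 0.31, -0.01, -0.6, 0],
  [0.19, 0.31, -0.01, -0.6, 0],
])

```text
clock: 17.65
ee_pos: [0.5586, 0.2115, 0.2233]
eef_rot: [0.737, 3.054, -0.0]
force: [0.3, 0.0, 0.3]
width: 0.17
grasp_force: 25.0
```

Run:
```python
from h import *
cmd([.5586,.2123,.2225],1.1015)
f=grab_frame("wrist")
cv2.imwrite("pics/w6.png",cv2.resize(f["img"][100:300,130:390],(780,600),interpolation=3)[:,:,::-1])
s=telemetry.observe()["ee_pos"]
print((px(f,[.5586,.2123,.075])-[130,100])*3,(px(f,[s[0],s[1],s[2]-.0875])-[130,100])*3)
```

```text
pos [0.5586 0.2115 0.2233] yaw 1.0974 j6 -0.797 t 17.65 F [0.3  0.02 0.28] | cmd [0.003 0.005 0.005] turn -0.008
[386.38864105 220.13937306] [385.03762754 271.85830465]
```

View pics/w6.png

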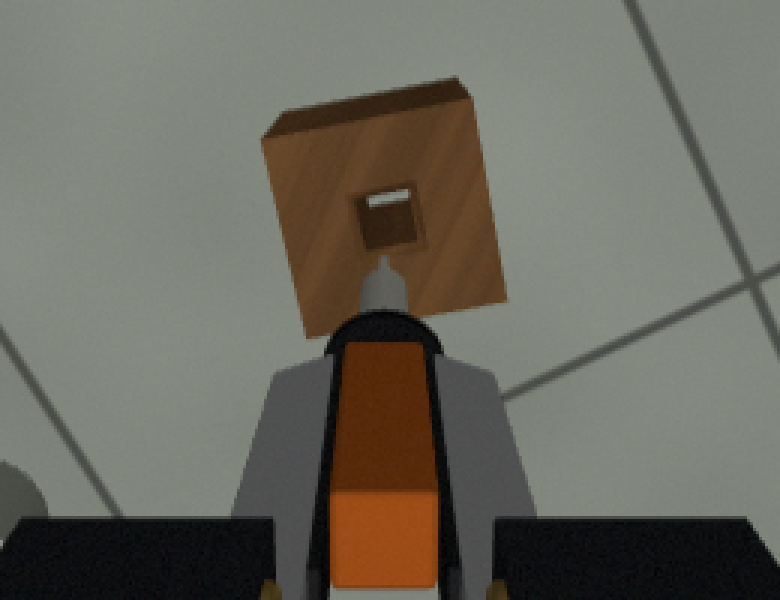

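The view shows the hole's centre at about (388,217), within 1 mm of the recorded pick-up position. I'll descend on it.

>>> drive_tool([
  [0.002, 0.008, 0.2, -0.008, 0],
  [0.002, 0.008, 0.4, -0.008, 0],
  [0.002, 0.008, 0.55, -0.008, 0],
  [0.002, 0.008, 0.7, -0.008, 0],
  [0.002, 0.008, 0.8, -0.008, 0],
  [0.002, 0.008, 0.845, -0.008, 0],
  [0.002, 0.008, 0.845, -0.008, 0],
  [0.002, 0.008, 0.845, -0.008, 0],
])

```text
clock: 18.5
ee_pos: [0.5594, 0.2135, 0.0975]
eef_rot: [0.725, 3.056, 0.001]
force: [0.2, -0.3, -1.0]
width: 0.17
grasp_force: 25.0
```

>>> drive_tool([
  [0, 0, 0.006, 0, 0],
  [0, 0, 0.012, 0, 0],
  [0, 0, 0.012, 0, 0],
])

```text
clock: 18.8
ee_pos: [0.559, 0.2135, 0.095]
eef_rot: [0.724, 3.057, 0.0]
force: [0.5, 0.1, -0.4]
width: 0.171
grasp_force: 25.0
```

>>> drive_tool([
  [0, 0, 0.003, 0, 0],
  [0, 0, 0.003, 0, 0],
])

```text
clock: 19.0
ee_pos: [0.5589, 0.2135, 0.0943]
eef_rot: [-0.724, -3.057, 0.0]
force: [0.1, -0.2, -0.7]
width: 0.172
grasp_force: 25.0
```

>>> drive_tool([
  [0, 0, 0.002, 0, 0],
  [0, 0, 0.002, 0, 0],
])

```text
clock: 19.2
ee_pos: [0.5589, 0.2134, 0.0939]
eef_rot: [-0.724, -3.057, 0.0]
force: [0.4, -0.9, 1.0]
width: 0.171
grasp_force: 25.0
```

>>> drive_tool([
  [0, 0, 0.002, 0, 0],
  [0, 0, 0.002, 0, 0],
])

```text
clock: 19.4
ee_pos: [0.5589, 0.2135, 0.0938]
eef_rot: [0.724, 3.057, 0.0]
force: [-1.2, -0.6, 1.7]
width: 0.172
grasp_force: 25.0
```

Contact on the collar at the expected height, so I'll open the gripper and then rise.

>>> drive_tool([
  [0, 0, 0, 0, 0.25],
  [0, 0, 0, 0, 0.4],
  [0, 0, 0, 0, 0.5],
  [0, 0, 0, 0, 0.6],
  [0, 0, 0, 0, 0.6],
  [0, 0, -0.1, 0, 0.6],
  [0, 0, -0.3, 0, 0.6],
  [0, 0, -0.6, 0, 0.6],
  [0, 0, -0.9, 0, 0.6],
  [0, 0, -0.9, 0, 0.6],
])

```text
clock: 20.4
ee_pos: [0.5607, 0.2141, 0.2365]
eef_rot: [0.722, 3.048, 0.009]
force: [-0.5, 0.5, -0.5]
width: 0.599
grasp_force: 0.0
```

Run:
```python
from h import *
f=grab_frame("wrist");t=grab_frame("top")
c1=cv2.resize(f["img"][130:280,180:340],None,fx=2.5,fy=2.5);c2=cv2.resize(t["img"][150:235,165:345],None,fx=2.2,fy=375/85.)
cv2.imwrite("pics/end.png",np.hstack([c1,c2])[:,:,::-1]);print(c1.shape,c2.shape)
cmd([.5586,.2123,.2225]);pointer(t)
```

```text
(375, 400, 3) (375, 396, 3)
pos [0.5591 0.2135 0.2302] yaw 1.1055 j6 -0.802 t 20.5 F [ 0.62 -0.64 -0.92] | cmd [-0.001 -0.009  0.051] turn 0
pointer -0.529 dark 57.0
green ang -0.469 r 0.0374 6
red ang 0.455 r 0.0355 6
```

View pics/end.png

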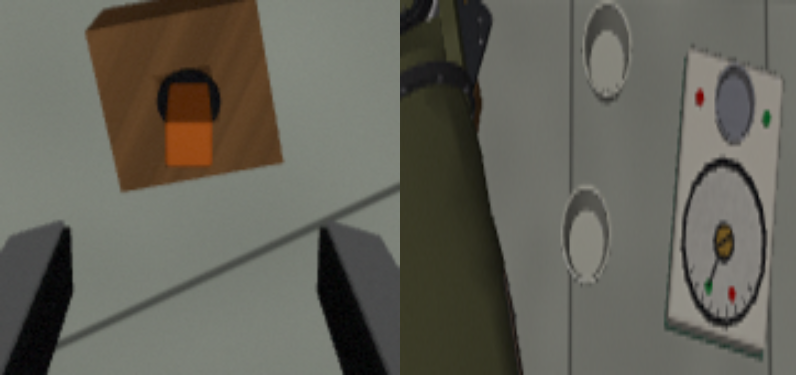

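The tool stands upright on its collar (handle at 189,140), the gripper is clear of it, and the pointer's tip is on the green dot (708,287). Handing in.

```bash
python3 -c "
from h import *
print(job.sign_off())"
```

```text
the job is handed in; nothing more can be done
None
```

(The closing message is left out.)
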